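# Close a pickle press and screw its plate down on the lemons

### The job

Get the pickle press ready to preserve the lemons in it: with a fingertip push the clips on both ends of the lid all the way down against the tub, so that the lid cannot lift. Then turn the wing screw clockwise (seen from above) with fingertip strokes, pushing one wing at a time, until the plate bears on the lemons and its spring is about half squeezed, so that it can still follow them down. Do not grip the screw, do not lift or shove the tub, and leave the things standing round it where they are.

Things in the scene. Friction and masses are not known exactly. Their poses are not given: they have to be found in the camera images.
- pickle_press: Clear box tub, 140 (its x) by 200 (its y) by 98 mm, loose on the worktop (about 2 kg with the four whole lemons in it); a white lid, 148 by 208 mm, fixed on it: upper face at height 105 mm (raised panel 107), a boss 60 mm across in its middle up to 112 mm. Origin: centre of the underside; x across the tub, y along it towards the left clip, z up.
- wing_screw (a joint): Turn of the white wing screw about its upright axis in the lid's middle, rad. Grows clockwise seen from above, which lowers screw and plate 12 mm a turn. 0: wings' underside at height 156 mm; hard stop at 18.85. Starts at 2.2 to 7.2; the plate meets the lemons at about 12, the spring is half squeezed at about 15.6. Friction 1 to 2 N at a wing; it stays where it is left.
- wing_hub (a point): Middle of the wing screw: on its axis (the tub's z axis), at the wings' middle height; sinks as the screw turns. Hub 27 mm thick; two flat upright wings on opposite sides, 90 mm from tip to tip, 24 mm high at their round ears (18 mm nearer the hub), 9 mm thick, each reaching from 13 to 45 mm from the axis.
- wing_1_ear (a point): Centre of the round ear of wing 1, 33 mm from the axis, at the middle height of the wing (at joint wing_screw = 0 it points along the tub's +x).
- wing_2_ear (a point): Centre of the round ear of wing 2, opposite wing 1.
- wing_1: The side of wing 1 that is pushed to turn it clockwise (front 5 mm of the wing, with its rim and top). Origin at the middle of the screw, as wing_hub; x points out along wing 1.
- wing_2: The same of wing 2; same origin and axes.
- wing_backs: The other sides of both wings: pads 3 mm thick, set back about 3 mm from the wings' edges. Same origin.
- press_plate (a joint): How far the plate under the lid has been pushed up on its spring, m: 0 while it hangs clear of the lemons, 0.007 half squeezed, 0.014 screwed solid. The spring is soft (0.6 N a mm).
- plate_underside (a point): Centre of the underside of the grey plate (122 by 182 by 5 mm, seen through the tub). The lemons' tops lie about 60 mm above the worktop.
- left_clip (a joint): Angle of the grey fold-down clip on the tub's +y end, rad: 0 shut (hanging straight down against the tub), 1.57 sticking out level, at most 2.0; starts at 0.9 to 1.7. A flap 58 mm wide (along the tub's x), 4 mm thick, 35 mm long; hinge line 108 mm from the tub's middle, 100 mm above its underside. Stays where it is left (about 1 N at its edge).
- right_clip (a joint): The same clip on the tub's -y end.
- left_clip_edge (a point): Middle of the free edge of the left clip, 34 mm from its hinge.
- right_clip_edge (a point): Middle of the free edge of the right clip, 34 mm from its hinge.
- spare_lemon: Loose lemon, 76 by 56 by 55 mm, behind the press, to be left alone. Origin at its underside.
- garlic: Loose garlic bulb, 60 mm, behind the press, to be left alone. Origin at its underside.
- jam_jar: Squat jar with a red lid, 65 mm across and 100 mm high, beyond the right end of the press, to be left alone. Origin at its underside.
- spice_jar: Spice jar, 41 mm across and 105 mm high, behind the press, to be left alone. Origin at its underside.
- ramekin: Small pale bowl, 95 mm across and 45 mm high, behind the left end of the press, to be left alone. Origin at its underside.
- peeler: Peeler, 170 by 25 by 18 mm, lying before the press, to be left alone. Origin at the middle of its underside.

How it is judged:
On the way, in this order (a step that is already met when the one before it is completed fails the run):
1. both clips folded shut while the plate is still clear of the lemons (value of joint each of left_clip, right_clip below 0.2 rad and value of joint press_plate below 0.002 m), for 0.2 s.
2. the screw turned down until the plate bears on the lemons with its spring part squeezed (value of joint press_plate above 0.003 m), for 0.2 s.
At the end, for the whole second after the job is handed in: Both clips are within 0.25 rad of fully shut, the plate bears on the lemons with its spring squeezed between 3 and 11.5 mm of its 14 mm, the screw is at rest, and the tub stands level within 40 mm of where it was (value of joint press_plate between 0.003 and 0.0115 m and value of joint each of left_clip, right_clip below 0.25 rad and velocity of joint wing_screw between -0.1 and 0.1 rad/s and distance of pickle_press from where it was at the start of the episode below 0.04 m and angle between pickle_press's own z axis and vertical below 0.05 rad and linear speed of pickle_press below 0.01 m/s); the robot touches nothing.
It fails at once if the wing screw was gripped: a wing pinched from both sides, or both wings pushed at once ((contact force between the fingers and wing_1 above 1.5 N and contact force between the fingers and wing_backs above 1.5 N) or (contact force between the fingers and wing_2 above 1.5 N and contact force between the fingers and wing_backs above 1.5 N) or (contact force between the fingers and wing_1 above 1.5 N and contact force between the fingers and wing_2 above 1.5 N)).
It fails at once if the press was lifted or tipped (height (world z) of pickle_press above 0.012 m or angle between pickle_press's own z axis and vertical above 0.15 rad).
It fails at once if the press was shoved more than 60 mm (distance of pickle_press from where it was at the start of the episode above 0.06 m).
It fails at once if something standing round the press was moved or lifted (distance of any of spare_lemon, garlic, jam_jar, spice_jar, ramekin, peeler from where it was at the start of the episode above 0.03 m).
It also fails if it takes over 72 s, if anything falls off the work surface, if the arm or the gripper's body presses on something with over 40 N, if the wrist force passes 120 N, or if a joint passes its speed limit or range.

### The arm

A 7-joint arm with a two-finger parallel gripper is mounted at the origin on a cart in front of the work surface, level with it; the furniture and walls round the work are solid. World frame = base frame: x ahead of the robot, y to its left, z up, the work surface at z = 0. Lengths are in m, angles in rad, forces in N, time in s.
With the tool pointing down it reaches from about 0.4 to 0.85 m from the base axis. Payload 10.4 kg.
Tool frame: the origin (TCP) lies between the finger pads; the fingertips stand 22 mm ahead of it and the grasp point (between the pads) lies 3 mm ahead of it (r.nose_length is the distance from the TCP to the fingertips, in m); z points along the fingers, y is the line along which they close (so a half turn about z gives the same grasp; the last joint's range is limited). The gripper opens to 87 mm and grips with 3 to 60 N. Pads are 19 mm wide; open, the fingers measure 117 mm over their backs; the gripper's body (75 mm by 190 mm) begins 51 mm behind the grasp point.
Start: joints at [1.28, 0.332, -0.065, 1.46, 0.022, 1.35, -0.088], TCP at [0.165, -0.603, 0.214] pointing down, gripper open.
Joint ranges: [-2.6, 2.6], [-0.5, 2.12], [-1.47, 1.34], [0.16, 2.42], [-1.27, 4.41], [0.06, 2.06], [-2.6, 2.6]. Speed limits (rad/s): [2.22, 2.22, 2.79, 2.79, 3.14, 3.14, 3.14].

### API

Orientations are given as a unit quaternion [x, y, z, w].
In Python, from bench import readout, cams, r gives the robot as it stands. The module is installed in compiled form; this text tells all that it offers.
- The arm moves only by the tool step_arm, never from a script. Its argument "deltas" is a list that holds one entry, the list of rows, each a list of 7 numbers: the turn, a rotation vector about the tool's x, y, z in rad, then the shift along the tool's x, y, z in m, then the opening in per cent of the stroke, from 0 (shut) to 100 (fully open). A call has 1 to 20 rows; each row is the pose to reach, as a shift and turn from the pose commanded when the call began, along the tool's axes at that moment; what a row does not reach only later rows make up. A row lasts 1/8 s, in which the tool goes at most 62.5 mm and 10.7 degrees, less where a joint would pass 70% of its speed; a pose out of reach is approached as far as the arm can. A call with a gripper value outside its range is refused whole. The fingers move at their own pace and stop on an object; "squeeze" is the grip in N (left out, the last holds). Time passes only in rows, so rows that repeat a pose let the fingers close. It gives the time, the measured TCP pose, the force, the opening and the grip force at its end, in the units of the state.
- readout.read_state(): the state, without advancing time (a new reading comes with each control period).
- cams.camera(name): name is "scene" or "top" or "wrist"; returns a dict with "img" (400x640x3 uint8, red, green, blue), "fx", "fy", "cx", "cy" (pixels), "k1" (the pictures are not rectified: a ray, as slopes to the right and down, at radius r is drawn at 1 + k1 r^2 times it, then the intrinsics apply), "origin" and "rotation" of the camera in the world; the wrist camera has in their place "T_tool_cam" (4x4, takes a point from camera to tool coordinates, whose origin is the TCP and whose axes are the flange's). Camera axes: x right, y up, looking along -z (the intrinsics and any distortion apply to the point x, -y, -z); pixel columns grow to the right and rows downward; lengths in m; the calibration is good to about 2 mm. A picture is of the moment at which its call begins: read the wrist's pose just before it. There is no depth.
- r.close_job(): hands the job in; it is judged then, once.
The state is a dict: "time": time; "joint_positions": joint angles; "joint_vel": joint speeds; "joint_torque": joint torques, N m; "ee_pos": TCP position; "eef_rot": TCP orientation; "ft_force": force on the tool from outside, world axes, zero at the start; "torque": the same for the moment, N m; "width": finger opening in m; "grip_force": force on a finger pad.
Only numpy, scipy, OpenCV 4.12 (cv2) and the standard library are available. Lean on these libraries where they do the work, as an engineer would, in place of code of your own. Each camera call takes 0.05 s, during which the arm holds its last target. There are 200 camera calls.

## Working session

There is one attempt and no reset: what is moved stays moved. The work goes in short steps, Python scripts to look and compute and a tool call to move; the robot and the scene stay as the last step left them, time stands still between calls to the robot, and variables do not carry over. Pictures are saved under pics/ and viewed, at most 10 in all, crops included, and the job is handed in when it is done.

Besides the shell and the picture viewer there is one more tool, called after "Call:" by a JSON object that holds its "op" and its "data". step_arm: Moves the arm, as the interface text tells. Its arguments: {"type":"object","properties":{"deltas":{"type":"array"},"squeeze":{"type":"number"}},"required":["deltas"]}

```bash
mkdir -p pics; ls
python3 - <<'E'
from bench import readout,cams,r
import cv2,numpy as np
s=readout.read_state()
for k,v in s.items(): print(k,np.round(v,3))
for n in("scene","top"):
    c=cams.camera(n); cv2.imwrite(f"pics/{n}0.png",c["img"][:,:,::-1])
    print(n,{k:np.round(v,4).tolist() for k,v in c.items() if k!="img"})
print(r.nose_length)
E
```

```text
pics
time 0.0
joint_positions [ 1.28   0.333 -0.065  1.461  0.022  1.35  -0.089]
joint_vel [ 0.001  0.001 -0.001 -0.001 -0.001  0.    -0.002]
joint_torque [ 0.0000e+00 -6.2326e+01  2.5000e-02 -3.8991e+01 -6.1000e-02  4.0000e-02
  0.0000e+00]
ee_pos [ 0.165 -0.602  0.213]
eef_rot [ 0.991  0.134 -0.    -0.001]
ft_force [-0.306 -0.282 -0.008]
torque [-0.038 -0.014  0.001]
grip_force 0.0
width 0.087
scene {'fx': 410.0093, 'fy': 410.0093, 'cx': 314.0458, 'cy': 199.6587, 'k1': -0.1003, 'origin': [0.2224, 0.4442, 0.7877], 'rotation': [-0.1232, 0.3292, 0.8799, -0.3196]}
top {'fx': 454.961, 'fy': 454.961, 'cx': 317.3338, 'cy': 202.6112, 'k1': 0.0331, 'origin': [0.3926, -0.0138, 1.298], 'rotation': [0.0588, -0.064, -0.699, 0.7098]}
0.022
```

View pics/scene0.png

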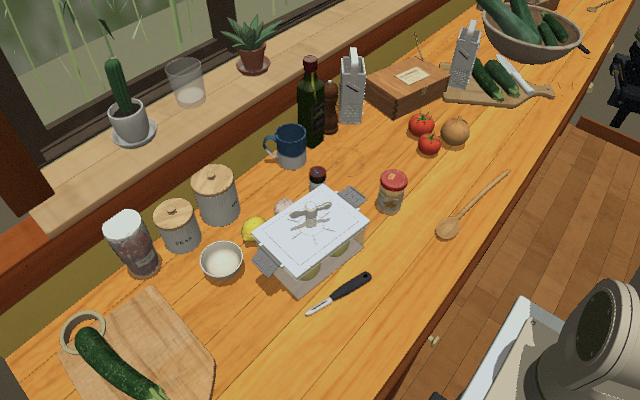

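View pics/top0.png

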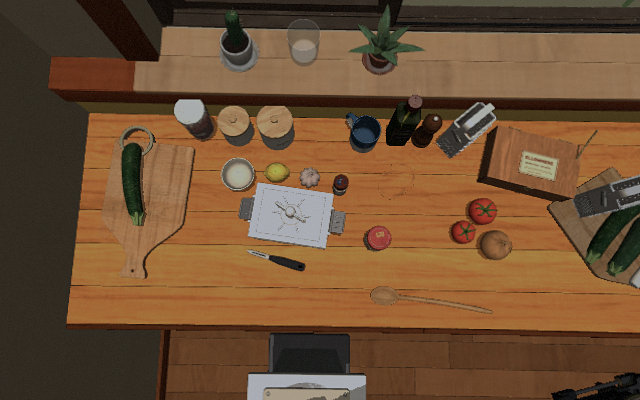

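The press is at about (290,215) in the top view, with clips at (246,209) and (338,222). I'll enlarge both views.

Run:
```python
import cv2
a=cv2.imread("pics/top0.png")[150:290,210:410]
cv2.imwrite("pics/topc.png",cv2.resize(a,None,fx=4,fy=4,interpolation=cv2.INTER_CUBIC))
a=cv2.imread("pics/scene0.png")[160:310,220:420]
cv2.imwrite("pics/scenec.png",cv2.resize(a,None,fx=4,fy=4,interpolation=cv2.INTER_CUBIC))
```

```text
(no output)
```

View pics/topc.png

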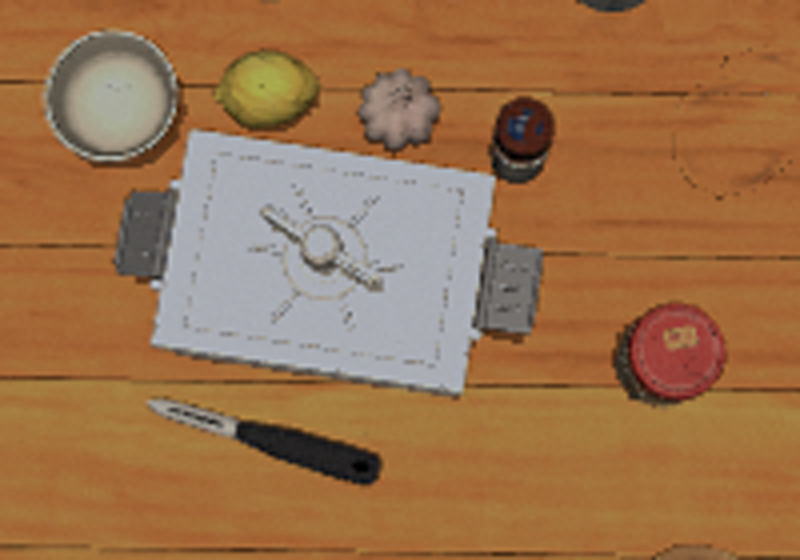

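View pics/scenec.png

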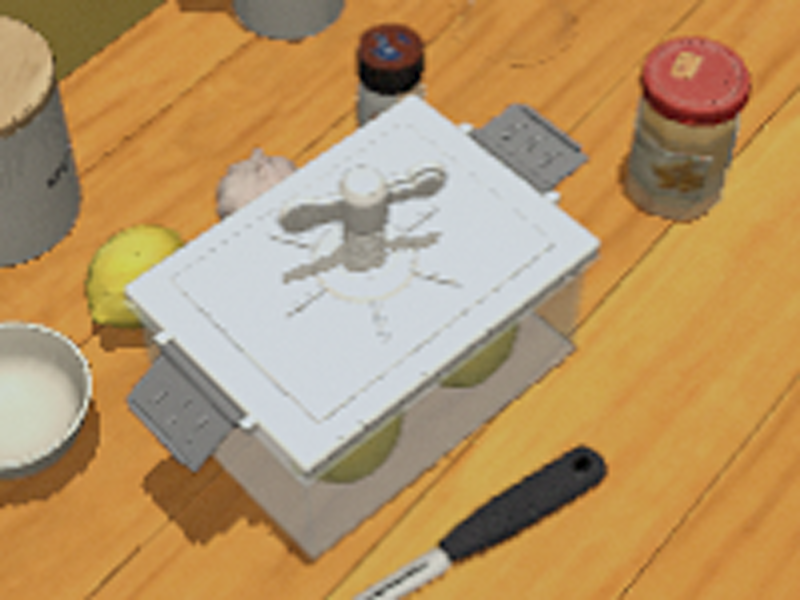

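Top crop (×4): lid corners are at (192,130), (495,176), (463,394) and (154,347). Wing tips are at (265,211) and (378,287). The clip free edges are at x≈119 and x≈537. Scene crop: the ears are at (298,215) and (430,182), and the clip edges run (128,400)-(196,470) and (521,104)-(587,156).

```bash
cat > h.py <<'E'
import numpy as np, cv2
from scipy.spatial.transform import Rotation as R
C={"scene":dict(f=410.0093,c=(314.0458,199.6587),k=-.1003,o=[.2224,.4442,.7877],q=[-0.1232,0.3292,0.8799,-0.3196]),
"top":dict(f=454.961,c=(317.3338,202.6112),k=.0331,o=[.3926,-.0138,1.298],q=[0.0588,-0.064,-0.699,0.7098])}
def ray(n,uv):
    c=C[n];K=np.array([[c['f'],0,c['c'][0]],[0,c['f'],c['c'][1]],[0,0,1]])
    p=cv2.undistortPoints(np.array([[uv]],float),K,np.array([c['k'],0,0,0,0.]))[0,0]
    return np.array(c['o']),R.from_quat(c['q']).apply([p[0],-p[1],-1])
def atz(n,uv,z):
    o,d=ray(n,uv);return o+d*(z-o[2])/d[2]
def tri(a,b):
    o1,d1=ray("top",a);o2,d2=ray("scene",b)
    A=np.stack([d1,-d2],1);t,*_=np.linalg.lstsq(A,o2-o1,rcond=None)
    p,q=o1+d1*t[0],o2+d2*t[1];return (p+q)/2,np.linalg.norm(p-q)
T=lambda x,y:(210+x/4-.375,150+y/4-.375)
S=lambda x,y:(220+x/4-.375,160+y/4-.375)
E
python3 - <<'E'
from h import *
np.set_printoptions(precision=4,suppress=True)
tc=np.array([atz("top",T(*p),.105) for p in[(192,130),(495,176),(463,394),(154,347)]])
sc=np.array([atz("scene",S(*p),.105) for p in[(127,289),(412,97),(600,241),(307,470)]])
for n,c in(("top",tc),("scene",sc)):
    print(n,c[:,:2].tolist(),"ctr",c.mean(0),"sides",[np.linalg.norm(c[i]-c[i-1]) for i in range(4)])
    y=(c[0]+c[3]-c[1]-c[2]);print("y axis yaw-90",np.arctan2(y[1],y[0])-np.pi/2)
print("w far-left tip",tri(T(265,211),S(280,218)))
print("w near-right tip",tri(T(378,287),S(445,178)))
print("hub",tri(T(322,243),S(363,180)))
for n,a,b in(("L1",(125,190),(128,400)),("L2",(116,274),(196,470)),("R1",(543,249),(521,104)),("R2",(530,336),(587,156))):print(n,tri(T(*a),S(*b)))
for n,p,z in (("jar",(678,350),.1),("spice",(525,122),.105),("peelerL",(148,402),.01),("peelerR",(380,470),.01),("ram",(112,97),.045),("lemon",(268,88),.03),("garlic",(400,108),.03)):print(n,atz("top",T(*p),z))
E
```

```text
top [[0.6553675533207194, 0.13967897609982854], [0.6272992343470336, -0.06357623931405876], [0.4816961469857918, -0.043863355533730705], [0.509425592064663, 0.1590895128845763]] ctr [0.5684 0.0478 0.105 ] sides [np.float64(0.1472271204416371), np.float64(0.20518409568715187), np.float64(0.14693146986286545), np.float64(0.20483844591189607)]
y axis yaw-90 -0.13650822618893232
scene [[0.6527484421253982, 0.14154830105710364], [0.6256216285248135, -0.05902834291580311], [0.482467274427815, -0.041551580289642565], [0.5095753539825953, 0.16177854332549313]] ctr [0.5676 0.0507 0.105 ] sides [np.float64(0.1445952830163713), np.float64(0.2024027028563479), np.float64(0.1442172192521406), np.float64(0.20512919623128897)]
y axis yaw-90 -0.1334773948730852
w far-left tip (array([0.5924, 0.085 , 0.1573]), np.float64(0.0010047728686322114))
w near-right tip (array([0.5452, 0.0124, 0.1577]), np.float64(0.001895088555337624))
hub (array([0.5703, 0.0475, 0.1692]), np.float64(0.0005794434059727732))
L1 (array([0.6149, 0.184 , 0.0884]), np.float64(0.004727206298192702))
L2 (array([0.5596, 0.1891, 0.0859]), np.float64(0.0007211353557901555))
R1 (array([ 0.5776, -0.0968,  0.1015]), np.float64(0.0030512044037936392))
R2 (array([ 0.5216, -0.087 ,  0.1046]), np.float64(0.002444508059702482))
jar [ 0.5133 -0.1855  0.1   ]
spice [ 0.6646 -0.0834  0.105 ]
peelerL [0.4799 0.1755 0.01  ]
peelerR [0.4348 0.0113 0.01  ]
ram [0.6914 0.2045 0.045 ]
lemon [0.7035 0.0962 0.03  ]
garlic [0.6904 0.0016 0.03  ]
```

The press centre is about (0.5687, 0.0487), with the tub yawed -0.135. The screw is at about 5.15, since the wing mid height of 158 mm matches. The clips are at about 1.18 (left) and 1.6 (right). I'll align tool x with the tub's y, close the fingers and go above the right clip.

Call:
{"op": "step_arm", "data": {"deltas": [[[0,0,0,0,0,-0.02,0],[0,0,-0.1,0.03,-0.023,-0.037,0],[0,0,-0.2,0.076,-0.059,-0.037,0],[0,0,-0.3,0.127,-0.099,-0.037,0],[0,0,-0.4,0.178,-0.138,-0.037,0],[0,0,-0.5,0.229,-0.178,-0.037,0],[0,0,-0.6,0.28,-0.218,-0.037,0],[0,0,-0.7,0.331,-0.257,-0.037,0],[0,0,-0.8,0.382,-0.297,-0.037,0],[0,0,-0.9,0.433,-0.336,-0.037,0],[0,0,-1.0,0.473,-0.367,-0.037,0],[0,0,-1.1,0.497,-0.386,-0.037,0],[0,0,-1.167,0.509,-0.3955,-0.037,0],[0,0,-1.167,0.509,-0.3955,-0.037,0],[0,0,-1.167,0.509,-0.3955,-0.037,0]]], "squeeze": 5}}

```text
time: 1.98
ee_pos: [0.551, -0.0885, 0.2506]
eef_rot: [0.755, 0.656, -0.0, 0.0]
ft_force: [-1.0, -0.1, 0.7]
width: 0.0006
grip_force: 0.0
```

```bash
cat >> h.py <<'E'
CT=np.array([.5687,.0487]);YAW=-.135
def loc():
    from bench import readout
    s=readout.read_state();d=s["ee_pos"][:2]-CT;c,q=np.cos(YAW),np.sin(YAW)
    m=R.from_quat(s["eef_rot"]).as_matrix()
    print("t",round(s["time"],2),"local mm x,y,tip z",np.round([1e3*(c*d[0]+q*d[1]),1e3*(-q*d[0]+c*d[1]),1e3*s["ee_pos"][2]-22],1),
     "toolx yaw-err",round(np.arctan2(m[1,0],m[0,0])-np.pi/2-YAW,4),"tilt",np.round(m[:2,2],3),"F",np.round(s["ft_force"],2),"T",np.round(s["torque"],2),"w",s["width"],"q",np.round(s["joint_positions"],2))
E
python3 -c "
from h import *;loc()"
```

```text
t 1.98 local mm x,y,tip z [   0.9 -138.4  228.6] toolx yaw-err -0.0048 tilt [-0.    -0.001] F [-0.97 -0.13  0.71] T [-0.02 -0.11  0.01] w 0.0006387163084783737 q [ 0.63  0.22 -0.64  1.56  0.14  1.41 -0.16]
```

Call:
{"op": "step_arm", "data": {"deltas": [[[0,0,0,0,0,0.03,0],[0,0,0,0,0,0.075,0],[0,0,0,0,0,0.11,0],[0,0,0,0,0,0.12,0],[0,0,0,0,0,0.127,0],[0,0,0,0,0,0.134,0],[0,0,0,0,0,0.141,0],[0,0,0,0,0,0.147,0],[0,0,0,0,0,0.151,0],[0,0,0,0,0,0.151,0]]]}}

```text
time: 3.22
ee_pos: [0.5515, -0.0866, 0.0994]
eef_rot: [0.753, 0.657, -0.0, -0.0]
ft_force: [-0.1, -0.2, -1.1]
width: 0.0005
grip_force: 0.0
```

```bash
python3 -c "
from h import *;loc()"
```

```text
t 3.23 local mm x,y,tip z [   1.2 -136.4   77.4] toolx yaw-err -0.0009 tilt [-0.  0.] F [-0.05 -0.23 -1.08] T [-0.02 -0.08  0.01] w 0.0005490007069310125 q [ 0.6   0.35 -0.63  1.75  0.22  1.12 -0.23]
```

Call:
{"op": "step_arm", "data": {"deltas": [[[0,0,0,0.004,0,0.001,0],[0,0,0,0.008,0,0.002,0],[0,0,0,0.012,0,0.003,0],[0,0,0,0.014,0,0.003,0],[0,0,0,0.016,0,0.003,0],[0,0,0,0.016,0,0.003,0]]]}}

```text
time: 3.98
ee_pos: [0.5538, -0.0707, 0.0967]
eef_rot: [0.753, 0.657, 0.0, 0.0]
ft_force: [0.3, 0.4, 0.2]
width: 0.0008
grip_force: 0.0
```

```bash
python3 -c "
from h import *;loc()
from bench import cams
c=cams.camera('scene');cv2.imwrite('pics/s1.png',cv2.resize(c['img'][160:310,220:420,::-1],None,fx=4,fy=4,interpolation=cv2.INTER_CUBIC))"
```

```text
t 3.98 local mm x,y,tip z [   1.3 -120.3   74.7] toolx yaw-err -0.0008 tilt [ 0. -0.] F [0.32 0.4  0.19] T [-0.04 -0.08  0.03] w 0.000756230450888845 q [ 0.58  0.35 -0.63  1.75  0.23  1.11 -0.26]
```

View pics/s1.png

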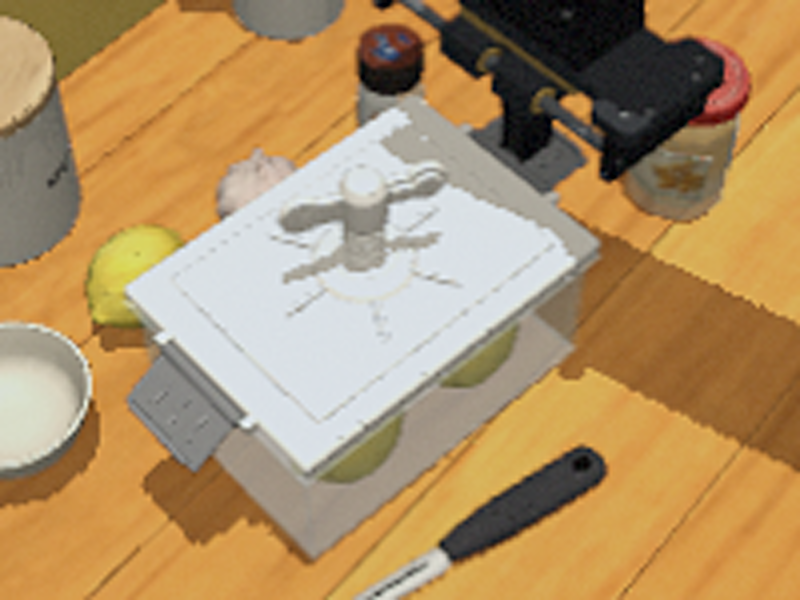

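Run:
```python
from h import *
def proj(n,P):
    c=C[n];p=R.from_quat(c['q']).inv().apply(np.array(P)-c['o']);x,y=p[0]/-p[2],-p[1]/-p[2];k=1+c['k']*(x*x+y*y)
    return np.array([c['f']*x*k+c['c'][0],c['f']*y*k+c['c'][1]])
u=np.array([.1346,.9909]);v=np.array([.9909,-.1346])
def L(x,y,z): return [*(CT+x/1e3*v+y/1e3*u),z/1e3]
def S4(P): return np.round((proj("scene",P)-[220,160])*4)
print("tip",S4(L(0,-120,75)),"at105",S4(L(0,-120,105)),"hinge",S4(L(29,-108,100)),S4(L(-29,-108,100)),"edge lvl",S4(L(29,-142,100)),S4(L(-29,-142,100)),"shut",S4(L(29,-110,66)),S4(L(-29,-110,66)))
from bench import cams
for n,cr in(("top",(150,290,210,410)),):
    c=cams.camera(n);a=c['img'][150:290,210:410,::-1]
    cv2.imwrite("pics/t1.png",cv2.resize(a,None,fx=4,fy=4,interpolation=cv2.INTER_CUBIC))
```

```text
tip [522. 180.] at105 [525. 145.] hinge [473. 134.] [547. 192.] edge lvl [515. 104.] [589. 160.] shut [473. 171.] [545. 229.]
```

View pics/t1.png

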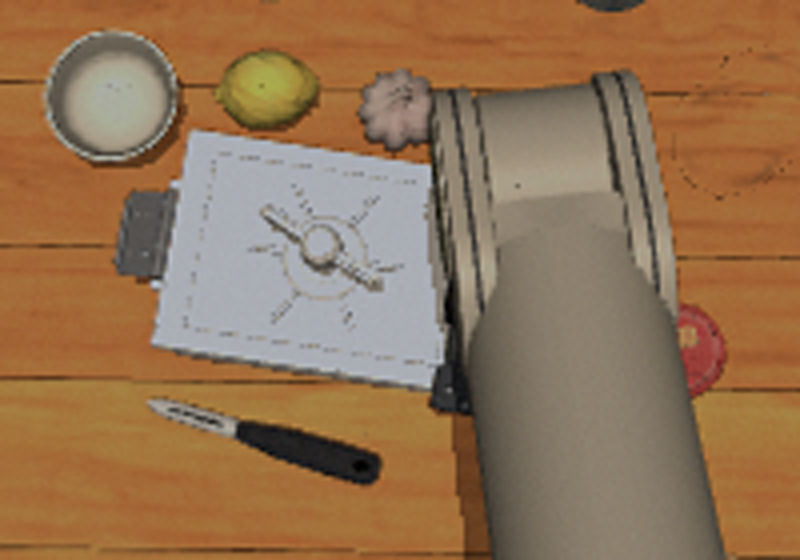

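The clip still looks out at (545,150), which doesn't fit the finger pose. I'll back out, rise clear and look again.

Call:
{"op": "step_arm", "data": {"deltas": [[[0,0,0,-0.005,0,0,0],[0,0,0,-0.015,0,0,0],[0,0,0,-0.02,0,-0.03,0],[0,0,0,-0.02,0,-0.08,0],[0,0,0,-0.02,0,-0.13,0],[0,0,0,-0.02,0,-0.15,0]]]}}

```text
time: 4.82
ee_pos: [0.552, -0.0914, 0.2499]
eef_rot: [0.754, 0.657, 0.001, 0.002]
ft_force: [0.1, 0.4, 0.6]
width: 0.0007
grip_force: 0.0
```

```bash
python3 -c "
from h import *;loc()
from bench import cams
c=cams.camera('scene');cv2.imwrite('pics/s2.png',cv2.resize(c['img'][160:310,220:420,::-1],None,fx=4,fy=4,interpolation=cv2.INTER_CUBIC))"
```

```text
t 4.83 local mm x,y,tip z [   2.3 -141.1  227.9] toolx yaw-err -0.0017 tilt [ 0.004 -0.001] F [0.12 0.44 0.56] T [-0.04 -0.06  0.  ] w 0.0006751706167897295 q [ 0.64  0.23 -0.65  1.56  0.14  1.4  -0.16]
```

View pics/s2.png

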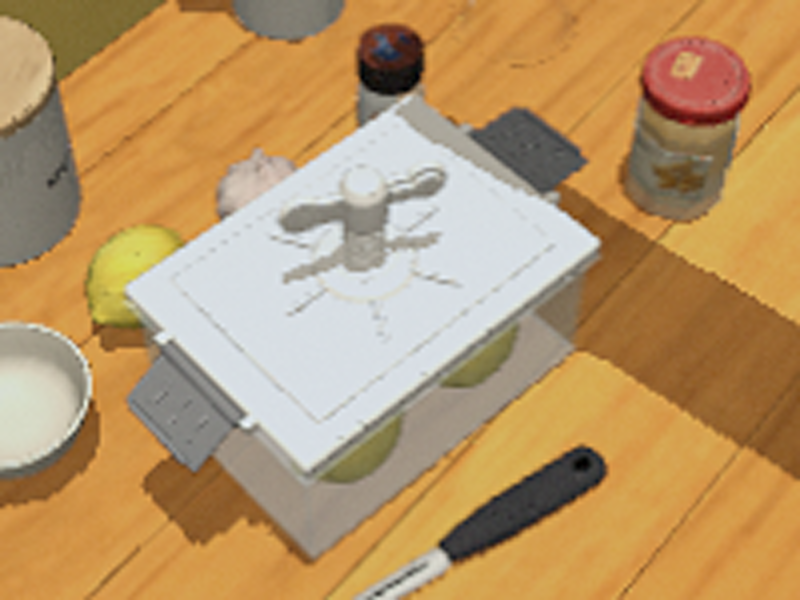

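The right clip has not moved. I'll check where the fingertip really is by sampling image brightness along the tool axis.

```bash
cat >> h.py <<'E'
def proj(n,P):
    c=C[n];p=R.from_quat(c['q']).inv().apply(np.array(P)-c['o']);x,y=p[0]/-p[2],-p[1]/-p[2];k=1+c['k']*(x*x+y*y)
    return np.array([c['f']*x*k+c['c'][0],c['f']*y*k+c['c'][1]])
E
python3 - <<'E'
from h import *
from bench import cams,readout
s=readout.read_state();m=R.from_quat(s["eef_rot"]).as_matrix();p=np.array(s["ee_pos"])
img=cams.camera("scene")["img"];cv2.imwrite("pics/s3full.png",img[:,:,::-1])
for d in range(-60,61,5):
    row=[]
    for o in(-10,0,10):
        u,v=proj("scene",p+m[:,2]*d/1e3+m[:,1]*o/1e3);row.append(img[int(round(v)),int(round(u))].tolist())
    print(d,np.round([u,v]),row)
E
```

```text
-60 [361. 115.] [[46, 47, 48], [22, 26, 28], [26, 24, 25]]
-55 [361. 117.] [[76, 60, 32], [21, 24, 19], [23, 23, 25]]
-50 [360. 119.] [[15, 17, 19], [19, 19, 25], [25, 25, 30]]
-45 [360. 121.] [[10, 12, 14], [15, 22, 25], [19, 23, 21]]
-40 [360. 123.] [[6, 15, 3], [11, 19, 12], [21, 24, 20]]
-35 [360. 125.] [[6, 11, 10], [4, 10, 4], [28, 28, 30]]
-30 [360. 127.] [[13, 16, 16], [9, 11, 10], [16, 15, 18]]
-25 [359. 129.] [[13, 18, 21], [13, 18, 14], [13, 18, 19]]
-20 [359. 131.] [[14, 13, 15], [10, 10, 8], [16, 18, 22]]
-15 [359. 133.] [[12, 12, 12], [7, 11, 11], [23, 19, 22]]
-10 [359. 135.] [[172, 110, 49], [8, 13, 12], [21, 21, 26]]
-5 [359. 137.] [[213, 150, 71], [0, 4, 9], [22, 24, 24]]
0 [358. 139.] [[213, 152, 73], [0, 3, 5], [73, 46, 26]]
5 [358. 141.] [[212, 153, 76], [194, 136, 64], [212, 147, 68]]
10 [358. 143.] [[213, 153, 74], [213, 153, 73], [196, 136, 65]]
15 [358. 145.] [[212, 155, 73], [215, 153, 74], [210, 153, 73]]
20 [358. 146.] [[214, 158, 77], [214, 158, 78], [212, 154, 75]]
25 [357. 148.] [[214, 151, 74], [211, 151, 75], [201, 140, 68]]
30 [357. 150.] [[211, 145, 69], [212, 151, 72], [200, 139, 67]]
35 [357. 152.] [[206, 142, 67], [207, 144, 68], [202, 145, 73]]
40 [357. 154.] [[206, 142, 66], [205, 143, 69], [214, 154, 78]]
45 [357. 155.] [[206, 144, 67], [198, 134, 62], [213, 152, 73]]
50 [357. 157.] [[201, 138, 67], [195, 133, 65], [213, 149, 72]]
55 [356. 159.] [[170, 110, 52], [193, 134, 67], [210, 147, 71]]
60 [356. 161.] [[195, 135, 67], [193, 135, 67], [202, 139, 66]]
```

```bash
cat >> h.py <<'E'
u_=np.array([-np.sin(YAW),np.cos(YAW)]);v_=np.array([np.cos(YAW),np.sin(YAW)])
def L(x,y,z): return np.array([*(CT+x/1e3*v_+y/1e3*u_),z/1e3])
E
python3 - <<'E'
from h import *
from bench import cams,readout
s=readout.read_state();m=R.from_quat(s["eef_rot"]).as_matrix();p=np.array(s["ee_pos"])
w=cams.camera("wrist");T=np.array(w["T_tool_cam"]);print({k:np.round(v,4) for k,v in w.items() if k!="img"})
img=cv2.imread("pics/s3full.png")[90:190,290:430]
a=cv2.resize(img,None,fx=4,fy=4,interpolation=cv2.INTER_CUBIC)
for d in(0,22):
    q=(proj("scene",p+m[:,2]*d/1e3)-[290,90])*4
    cv2.circle(a,tuple(int(t) for t in q),2,(0,0,255) if d else (0,255,0),-1)
wi=w["img"][:,:,::-1].copy()
def pw(P):
    t=m.T@(P-p);c=np.linalg.inv(T)@[*t,1];x,y=c[0]/-c[2],-c[1]/-c[2];k=1+w["k1"]*(x*x+y*y)
    return w["fx"]*x*k+w["cx"],w["fy"]*y*k+w["cy"]
for P in[L(74,-104,105),L(-74,-104,105),L(0,0,170),L(29,-142,103),L(-29,-142,103)]:
    q=pw(P);print("wrist px",np.round(q));cv2.circle(wi,tuple(int(round(t)) for t in q),3,(255,0,255),-1)
for P in[p+m[:,2]*.022]: q=pw(P);print("tip px",np.round(q));cv2.circle(wi,tuple(int(round(t)) for t in q),3,(0,0,255),-1)
wi=cv2.resize(wi,(320,200));wi2=wi
canvas=np.zeros((600,800,3),np.uint8)
canvas[:200,:280]=cv2.resize(a,(280,200));canvas[200:600,:640]=cv2.resize(wi,(640,400))*0+cv2.resize(wi,(640,400))
canvas[:200,300:620]=0
full=cv2.resize(a,(560,400))
# layout: wrist 416x260 below, scene 560x400 top -> simple vertical stack
canvas[:]=0;canvas[:340,:476]=cv2.resize(a,(476,340));canvas[342:600,:413]=cv2.resize(wi,(413,258))
cv2.imwrite("pics/m1.png",canvas)
E
```

```text
{'fx': np.float64(311.5093), 'fy': np.float64(311.5093), 'cx': np.float64(317.292), 'cy': np.float64(197.9725), 'k1': np.float64(-0.0536), 'T_tool_cam': array([[ 3.000e-04,  9.527e-01,  3.040e-01,  8.410e-02],
       [ 1.000e+00, -6.000e-04,  9.000e-04,  2.300e-03],
       [ 1.000e-03,  3.040e-01, -9.527e-01, -1.707e-01],
       [ 0.000e+00,  0.000e+00,  0.000e+00,  1.000e+00]])}
wrist px [385. 148.]
wrist px [239. 148.]
wrist px [310.  18.]
wrist px [340. 183.]
wrist px [285. 183.]
tip px [314. 230.]
```

View pics/m1.png

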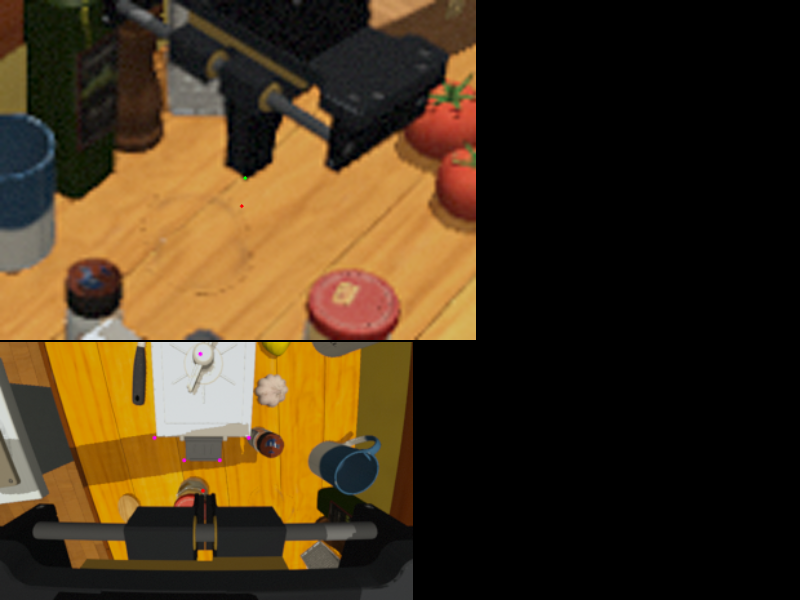

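The wrist view agrees with the reported pose: the lid corners and clip edge project where they should. But both views show the closed fingertips ending near the TCP, not 22 mm ahead of it: in the scene crop the finger ends at (250,178) and the predicted tip is at (241,206). I'll measure the real tip by probing gently on the lid.

Call:
{"op": "step_arm", "data": {"deltas": [[[0,0,0,0.025,0,0.03,0],[0,0,0,0.05,0,0.07,0],[0,0,0,0.05,0,0.11,0],[0,0,0,0.05,0,0.125,0],[0,0,0,0.05,0,0.132,0],[0,0,0,0.05,0,0.132,0],[0,0,0,0.05,0,0.132,0]]]}}

```text
time: 5.85
ee_pos: [0.5586, -0.0413, 0.1158]
eef_rot: [0.754, 0.657, 0.001, 0.001]
ft_force: [-0.2, -0.4, 1.2]
width: 0.0006
grip_force: 0.0
```

Call:
{"op": "step_arm", "data": {"deltas": [[[0,0,0,0,0,0.001,0],[0,0,0,0,0,0.002,0],[0,0,0,0,0,0.003,0],[0,0,0,0,0,0.004,0]]]}}

```text
time: 6.35
ee_pos: [0.5578, -0.0411, 0.1106]
eef_rot: [0.753, 0.657, -0.0, 0.0]
ft_force: [0.3, 0.8, 0.2]
width: 0.0005
grip_force: 0.0
```

Call:
{"op": "step_arm", "data": {"deltas": [[[0,0,0,0,0,0.001,0],[0,0,0,0,0,0.002,0],[0,0,0,0,0,0.003,0],[0,0,0,0,0,0.003,0]]]}}

```text
time: 6.85
ee_pos: [0.5578, -0.0411, 0.1076]
eef_rot: [0.754, 0.657, -0.0, 0.0]
ft_force: [0.4, 0.0, 0.2]
width: 0.0004
grip_force: 0.0
```

Call:
{"op": "step_arm", "data": {"deltas": [[[0,0,0,0,0,0.001,0],[0,0,0,0,0,0.002,0],[0,0,0,0,0,0.002,0]]]}}

```text
time: 7.22
ee_pos: [0.5578, -0.0411, 0.1056]
eef_rot: [0.754, 0.657, -0.0, -0.0]
ft_force: [0.1, -0.5, -0.6]
width: 0.0004
grip_force: 0.0
```

Call:
{"op": "step_arm", "data": {"deltas": [[[0,0,0,0,0,0.001,0],[0,0,0,0,0,0.002,0],[0,0,0,0,0,0.002,0]]]}}

```text
time: 7.6
ee_pos: [0.5578, -0.0411, 0.1035]
eef_rot: [0.754, 0.657, -0.0, -0.0]
ft_force: [-1.0, -0.1, 0.4]
width: 0.0007
grip_force: 0.0
```

Call:
{"op": "step_arm", "data": {"deltas": [[[0,0,0,0,0,0.001,0],[0,0,0,0,0,0.001,0]]]}}

```text
time: 7.85
ee_pos: [0.5578, -0.0411, 0.1026]
eef_rot: [0.754, 0.657, -0.0, -0.0]
ft_force: [0.6, 0.4, -0.4]
width: 0.0004
grip_force: 0.0
```

Call:
{"op": "step_arm", "data": {"deltas": [[[0,0,0,0,0,0.001,0],[0,0,0,0,0,0.002,0],[0,0,0,0,0,0.002,0]]]}}

```text
time: 8.22
ee_pos: [0.5578, -0.0411, 0.1005]
eef_rot: [0.754, 0.657, -0.0, -0.0]
ft_force: [0.1, 0.6, 1.1]
width: 0.0003
grip_force: 0.0
```

Call:
{"op": "step_arm", "data": {"deltas": [[[0,0,0,0,0,0.001,0],[0,0,0,0,0,0.002,0],[0,0,0,0,0,0.002,0]]]}}

```text
time: 8.6
ee_pos: [0.5578, -0.0411, 0.0985]
eef_rot: [0.754, 0.657, -0.0, -0.0]
ft_force: [-0.2, -0.6, 0.1]
width: 0.0006
grip_force: 0.0
```

Call:
{"op": "step_arm", "data": {"deltas": [[[0,0,0,0,0,0.001,0],[0,0,0,0,0,0.002,0],[0,0,0,0,0,0.002,0]]]}}

```text
time: 8.98
ee_pos: [0.5579, -0.0411, 0.0967]
eef_rot: [0.754, 0.657, 0.0, 0.0]
ft_force: [-0.1, 0.1, -0.2]
width: 0.0003
grip_force: 0.3
```

Run:
```python
from h import *
from bench import cams,readout
loc()
s=readout.read_state();m=R.from_quat(s["eef_rot"]).as_matrix();p=np.array(s["ee_pos"])
img=cams.camera("scene")["img"];cv2.imwrite("pics/s4full.png",img[:,:,::-1])
for d in range(-45,31,3):
    print(d,end=" ")
    for o in range(-20,21,4):
        u,v=proj("scene",p+m[:,2]*d/1e3+m[:,1]*o/1e3);print("%3d"%img[int(round(v)),int(round(u))].mean(),end=" ")
    print(np.round([u,v]))
```

```text
t 8.97 local mm x,y,tip z [  1.4 -90.4  74.7] toolx yaw-err -0.001 tilt [ 0. -0.] F [-0.14  0.07 -0.24] T [-0.03 -0.03 -0.02] w 0.00026525279806318184 q [ 0.54  0.36 -0.65  1.75  0.24  1.11 -0.32]
-45  74  43  48  56  81  62  20  30  27  34  35 [336. 186.]
-42  64  18  25  41  70  72  20  30  27  29  20 [335. 187.]
-39  81   7   0  19  70  72  13  31  26  23  28 [335. 188.]
-36  89   6   0  19  57  62  29  27  20  26  18 [335. 189.]
-33  62   6  14  11  32  45  23  23  27  17  23 [335. 190.]
-30  64  11  11  16   1  32  20  13  30  19  20 [335. 191.]
-27  58   8  13  10  19  21  26  19  16  22  68 [335. 192.]
-24 146   9   7  18  12   0  22  27  18   1 109 [335. 193.]
-21 171 146  13  15  10  22  11  14  25   8 109 [335. 194.]
-18 170 170   0   9  17  10  19  22  19   8 137 [335. 195.]
-15 167 169  56   8  21  12  16  11  19   1 142 [335. 196.]
-12 167 165 168   1  13  14  19  20  26   0 140 [335. 197.]
-9 165 167 170 140   1   6   8  21  22   3 140 [335. 198.]
-6 166 167 167 170  65   6   8  21  12   3 140 [335. 198.]
-3 166 167 167 170   6   6  23  25  11   3 143 [335. 199.]
0 166 165 167 169  58   8  12  17   7   1 144 [335. 200.]
3 166 163 162 158 156   0  10   0  30   0 136 [335. 201.]
6 168 167 164 164 172 148  64 103 142  74 108 [335. 202.]
9 166 167 166 167 167 169 151 170 169 165 141 [335. 203.]
12 164 166 167 167 166 167 166 168 168 169 168 [335. 204.]
15 165 165 165 165 165 166 166 167 167 167 166 [335. 205.]
18 166 167 165 165 165 166 166 167 167 167 166 [335. 205.]
21 166 167 166 166 167 167 168 166 167 165 167 [335. 206.]
24 168 165 167 165 167 165 166 167 167 167 165 [335. 207.]
27 167 166 164 165 164 166 168 166 167 166 165 [334. 208.]
30 165 167 167 168 167 166 166 166 166 165 166 [334. 209.]
```

Call:
{"op": "step_arm", "data": {"deltas": [[[0,0,0,0,0,0.001,0],[0,0,0,0,0,0.002,0],[0,0,0,0,0,0.002,0]]]}}

```text
time: 9.4
ee_pos: [0.5579, -0.0411, 0.0965]
eef_rot: [0.754, 0.657, -0.0, 0.0]
ft_force: [-10.6, -0.4, 20.9]
width: 0.0003
grip_force: 10.2
```

Call:
{"op": "step_arm", "data": {"deltas": [[[0,0,0,0,0,0.001,0],[0,0,0,0,0,0.002,0],[0,0,0,0,0,0.002,0]]]}}

```text
time: 9.78
ee_pos: [0.558, -0.0411, 0.0964]
eef_rot: [0.754, 0.657, -0.001, 0.001]
ft_force: [-18.5, -0.2, 40.6]
width: 0.0007
grip_force: 20.0
```

Call:
{"op": "step_arm", "data": {"deltas": [[[0,0,0,0,0,0.001,0],[0,0,0,0,0,0.002,0],[0,0,0,0,0,0.002,0]]]}}

```text
time: 10.15
ee_pos: [0.558, -0.0411, 0.0963]
eef_rot: [0.754, 0.657, -0.001, 0.001]
ft_force: [-29.1, -0.9, 59.6]
width: 0.0006
grip_force: 29.9
```

Contact came at TCP z = 0.0966 on the lid at about 106 mm. So the fingertips are about 9 mm behind the TCP: tip z = TCP z + 9 mm. I'll use that, backing off and then pressing the right clip to tip z ≈ 79.

Call:
{"op": "step_arm", "data": {"deltas": [[[0,0,0,0,0,-0.01,0],[0,0,0,0,0,-0.025,0],[0,0,0,-0.02,0,-0.03,0],[0,0,0,-0.046,0,-0.03,0],[0,0,0,-0.046,0,-0.03,0],[0,0,0,-0.046,0,-0.012,0],[0,0,0,-0.046,0,-0.004,0],[0,0,0,-0.046,0,0.004,0],[0,0,0,-0.046,0,0.011,0],[0,0,0,-0.046,0,0.018,0],[0,0,0,-0.046,0,0.02,0]]]}}

```text
time: 11.52
ee_pos: [0.5514, -0.0867, 0.0701]
eef_rot: [0.754, 0.657, -0.0, -0.0]
ft_force: [0.2, -0.5, 1.1]
width: 0.0007
grip_force: 0.3
```

```bash
sed -i 's/\["ee_pos"\]\[2\]-22/["ee_pos"][2]+9/' h.py; python3 -c "
from h import *;loc()"
```

```text
t 11.53 local mm x,y,tip z [   1.1 -136.5   79.1] toolx yaw-err -0.001 tilt [-0.001  0.   ] F [ 0.19 -0.53  1.11] T [-0.08  0.    0.01] w 0.00068164406509108 q [ 0.6   0.38 -0.62  1.78  0.25  1.06 -0.25]
```

Call:
{"op": "step_arm", "data": {"deltas": [[[0,0,0,0.004,0,0.001,0],[0,0,0,0.008,0,0.002,0],[0,0,0,0.012,0,0.003,0],[0,0,0,0.014,0,0.003,0],[0,0,0,0.016,0,0.003,0],[0,0,0,0.016,0,0.003,0]]]}}

```text
time: 12.28
ee_pos: [0.5535, -0.072, 0.0676]
eef_rot: [0.754, 0.657, -0.001, 0.0]
ft_force: [-0.5, -4.2, 0.5]
width: 0.0003
grip_force: 2.4
```

```bash
python3 -c "
from h import *;loc()"
```

```text
t 12.28 local mm x,y,tip z [   1.2 -121.6   76.6] toolx yaw-err -0.002 tilt [-0.    -0.001] F [-0.54 -4.24  0.46] T [-1.03  0.13  0.05] w 0.0002969393508244598 q [ 0.57  0.39 -0.63  1.78  0.26  1.06 -0.28]
```

Call:
{"op": "step_arm", "data": {"deltas": [[[0,0,0,-0.006,0,0,0],[0,0,0,-0.02,0,0,0],[0,0,0,-0.024,0,-0.03,0],[0,0,0,-0.024,0,-0.08,0],[0,0,0,-0.024,0,-0.13,0],[0,0,0,-0.024,0,-0.15,0]]]}}

```text
time: 13.02
ee_pos: [0.5516, -0.0953, 0.221]
eef_rot: [0.754, 0.657, 0.001, 0.002]
ft_force: [0.5, -0.8, -0.6]
width: 0.0005
grip_force: 0.0
```

```bash
cat > clip.py <<'E'
from h import *
from bench import cams
import sys
sg=int(sys.argv[1]);img=cams.camera("scene")["img"];cv2.imwrite(f"pics/clip{sys.argv[2]}.png",img[:,:,::-1])
old=cv2.imread("pics/scene0.png")[:,:,::-1]
for a in(1.57,1.18,.8,.4,.2,0):
    for rho in(30,18):
        o=[]
        for x in(-22,-8,8,22):
            q=proj("scene",L(x,sg*(108+rho*np.sin(a)),100-rho*np.cos(a)));i,j=int(round(q[1])),int(round(q[0]));o.append((img[i,j].tolist(),old[i,j].tolist()))
        print(a,rho,o)
E
python3 clip.py -1 R
```

```text
1.57 30 [([210, 146, 72], [135, 138, 133]), ([191, 133, 66], [138, 138, 135]), ([213, 151, 76], [138, 137, 134]), ([214, 155, 76], [131, 132, 130])]
1.57 18 [([212, 148, 70], [137, 137, 135]), ([198, 141, 67], [137, 135, 132]), ([211, 150, 74], [137, 136, 132]), ([215, 157, 78], [133, 133, 132])]
1.18 30 [([211, 149, 69], [174, 120, 60]), ([215, 155, 76], [136, 135, 132]), ([212, 151, 74], [114, 116, 111]), ([200, 135, 64], [128, 130, 125])]
1.18 18 [([144, 93, 39], [123, 125, 125]), ([155, 101, 48], [117, 116, 113]), ([220, 159, 78], [145, 144, 141]), ([213, 153, 76], [143, 143, 140])]
0.8 30 [([143, 95, 41], [209, 145, 67]), ([145, 93, 36], [140, 137, 137]), ([139, 88, 37], [136, 136, 133]), ([190, 126, 57], [139, 139, 136])]
0.8 18 [([112, 90, 68], [166, 133, 102]), ([133, 90, 48], [125, 124, 122]), ([103, 85, 72], [135, 135, 132]), ([95, 81, 69], [120, 122, 120])]
0.4 30 [([218, 225, 229], [207, 213, 218]), ([219, 225, 231], [209, 215, 220]), ([171, 167, 154], [208, 214, 219]), ([170, 166, 153], [209, 215, 220])]
0.4 18 [([216, 223, 227], [202, 208, 211]), ([140, 134, 123], [179, 184, 186]), ([144, 141, 131], [179, 184, 185]), ([140, 136, 127], [155, 155, 152])]
0.2 30 [([215, 222, 226], [208, 214, 219]), ([216, 222, 227], [207, 214, 218]), ([216, 223, 227], [207, 214, 218]), ([214, 220, 225], [208, 215, 218])]
0.2 18 [([218, 225, 229], [208, 214, 219]), ([219, 225, 230], [208, 214, 218]), ([166, 162, 149], [208, 215, 219]), ([173, 168, 156], [209, 215, 220])]
0 30 [([217, 224, 228], [207, 214, 218]), ([217, 223, 228], [208, 214, 218]), ([217, 223, 227], [207, 213, 217]), ([217, 223, 227], [207, 214, 218])]
0 18 [([216, 222, 226], [207, 213, 217]), ([217, 223, 228], [207, 213, 217]), ([215, 221, 226], [207, 213, 218]), ([166, 161, 148], [207, 214, 217])]
```

The right clip is folded: wood now shows where it was, and there was a firm 4 N stop. Now the left clip.

Call:
{"op": "step_arm", "data": {"deltas": [[[0,0,0,0.03,0,0,0],[0,0,0,0.08,0,0,0],[0,0,0,0.135,0,0,0],[0,0,0,0.19,0,0,0],[0,0,0,0.245,0,0,0],[0,0,0,0.275,0,0,0],[0,0,0,0.281,0,0.02,0],[0,0,0,0.281,0,0.06,0],[0,0,0,0.281,0,0.1,0],[0,0,0,0.281,0,0.118,0],[0,0,0,0.281,0,0.126,0],[0,0,0,0.281,0,0.134,0],[0,0,0,0.281,0,0.142,0],[0,0,0,0.281,0,0.148,0],[0,0,0,0.281,0,0.148,0]]]}}

```text
time: 14.95
ee_pos: [0.5885, 0.1838, 0.0693]
eef_rot: [0.753, 0.658, -0.0, -0.0]
ft_force: [-0.6, 0.1, 0.7]
width: 0.0007
grip_force: 0.0
```

```bash
python3 -c "
from h import *;loc()"
```

```text
t 14.95 local mm x,y,tip z [  1.4 136.6  78.3] toolx yaw-err -0.0008 tilt [-0. -0.] F [-0.57  0.1   0.71] T [ 0.02 -0.08 -0.08] w 0.0006798866864368766 q [ 0.17  0.53 -0.72  1.62  0.38  1.14 -0.77]
```

Call:
{"op": "step_arm", "data": {"deltas": [[[0,0,0,-0.004,0,0.001,0],[0,0,0,-0.008,0,0.002,0],[0,0,0,-0.012,0,0.002,0],[0,0,0,-0.014,0,0.002,0],[0,0,0,-0.016,0,0.002,0],[0,0,0,-0.0165,0,0.002,0]]]}}

```text
time: 15.7
ee_pos: [0.5865, 0.1703, 0.0678]
eef_rot: [0.753, 0.658, 0.002, -0.001]
ft_force: [3.4, 10.6, -7.4]
width: 0.0008
grip_force: 5.5
```

```bash
python3 -c "
from h import *;loc()"
```

```text
t 15.7 local mm x,y,tip z [  1.2 122.9  76.8] toolx yaw-err 0.001 tilt [0.001 0.004] F [ 3.38 10.64 -7.42] T [ 2.39 -0.9  -0.01] w 0.0007606306397696314 q [ 0.2   0.52 -0.72  1.64  0.37  1.12 -0.75]
```

Also a firm stop at 122.9 mm with 10 N, so the left clip is shut. Back off, rise, then check it and plan the screw circle.

Call:
{"op": "step_arm", "data": {"deltas": [[[0,0,0,0.006,0,0,0],[0,0,0,0.02,0,0,0],[0,0,0,0.024,0,-0.04,0],[0,0,0,0.024,0,-0.09,0],[0,0,0,0.024,0,-0.13,0],[0,0,0,0.024,0,-0.13,0],[0,0,0,0.024,0,-0.13,0]]]}}

```text
time: 16.58
ee_pos: [0.5894, 0.1914, 0.1971]
eef_rot: [0.753, 0.657, -0.0, 0.0]
ft_force: [0.0, -0.8, -0.8]
width: 0.0005
grip_force: 0.0
```

```bash
python3 clip.py 1 L | head -4
cat > circ.py <<'E'
from h import *
def P(ph,R0=31.):
    n=np.array([-np.sin(ph),np.cos(ph)]);e=15*abs(np.sin(ph))+9.5*abs(np.cos(ph))
    x,y=R0*np.array([np.cos(ph),np.sin(ph)])+(4.5+e)*n
    th=5.15+max(0,1.13-ph);return np.array([x,y,168-1.91*th-5])
def rows(p0,phis):
    for f in phis:
        d=P(f)-p0;print("[0,0,0,%.4f,%.4f,%.4f,0],"%(d[1]/1e3,d[0]/1e3,-d[2]/1e3),end=" ")
    print()
E
python3 -c "
from circ import *;loc();print(P(1.48));
for k in range(3):
    s=1.48-3.6*k;print(k);rows(P(s),s-.18*np.arange(1,21))"
```

```text
1.57 30 [([148, 97, 44], [128, 128, 125]), ([149, 99, 49], [123, 124, 120]), ([225, 163, 76], [125, 126, 121]), ([212, 148, 72], [189, 128, 69])]
1.57 18 [([138, 127, 115], [124, 124, 122]), ([162, 150, 134], [127, 127, 122]), ([168, 156, 137], [103, 102, 101]), ([212, 149, 76], [125, 127, 125])]
1.18 30 [([145, 95, 38], [123, 125, 122]), ([151, 99, 49], [124, 125, 122]), ([147, 99, 49], [126, 125, 123]), ([220, 157, 78], [124, 125, 123])]
1.18 18 [([139, 128, 115], [126, 126, 124]), ([165, 151, 135], [128, 127, 122]), ([169, 156, 142], [127, 126, 121]), ([133, 107, 77], [127, 126, 125])]
t 16.62 local mm x,y,tip z [  1.1 144.  205.5] toolx yaw-err -0.0008 tilt [-0.001 -0.001] F [-0.02  1.05  0.03] T [-0.01 -0.06  0.  ] w 0.0005186066014359635 q [ 0.18  0.43 -0.76  1.47  0.3   1.36 -0.73]
[-17.40515556  32.71290326 153.1635    ]
0
[0,0,0,0.0029,0.0050,-0.0000,0], [0,0,0,0.0048,0.0110,0.0000,0], [0,0,0,0.0054,0.0177,0.0004,0], [0,0,0,0.0044,0.0249,0.0007,0], [0,0,0,0.0016,0.0320,0.0011,0], [0,0,0,-0.0031,0.0385,0.0014,0], [0,0,0,-0.0093,0.0439,0.0017,0], [0,0,0,-0.0169,0.0478,0.0021,0
[... 1030 characters left out ...]
,0,0,0.0720,0.0124,0.0069,0], 
2
[0,0,0,-0.0048,0.0064,0.0003,0], [0,0,0,-0.0112,0.0117,0.0007,0], [0,0,0,-0.0189,0.0154,0.0010,0], [0,0,0,-0.0227,0.0179,0.0014,0], [0,0,0,-0.0268,0.0201,0.0017,0], [0,0,0,-0.0317,0.0217,0.0021,0], [0,0,0,-0.0374,0.0223,0.0024,0], [0,0,0,-0.0436,0.0216,0.0028,0], [0,0,0,-0.0500,0.0194,0.0031,0], [0,0,0,-0.0561,0.0155,0.0034,0], [0,0,0,-0.0614,0.0100,0.0038,0], [0,0,0,-0.0654,0.0037,0.0041,0], [0,0,0,-0.0686,-0.0009,0.0045,0], [0,0,0,-0.0709,-0.0066,0.0048,0], [0,0,0,-0.0720,-0.0131,0.0052,0], [0,0,0,-0.0716,-0.0202,0.0055,0], [0,0,0,-0.0694,-0.0273,0.0058,0], [0,0,0,-0.0654,-0.0341,0.0062,0], [0,0,0,-0.0597,-0.0400,0.0065,0], [0,0,0,-0.0526,-0.0445,0.0069,0],
```

Left clip is shut too. Now place the finger beside the wing, on its counter-clockwise side.

Call:
{"op": "step_arm", "data": {"deltas": [[[0,0,0,-0.03,-0.006,0,0],[0,0,0,-0.08,-0.0185,0,0],[0,0,0,-0.111,-0.0185,0,0],[0,0,0,-0.111,-0.0185,0,0],[0,0,0,-0.111,-0.0185,0.02,0],[0,0,0,-0.111,-0.0185,0.045,0],[0,0,0,-0.111,-0.0185,0.052,0],[0,0,0,-0.111,-0.0185,0.052,0]]]}}

```text
time: 17.62
ee_pos: [0.556, 0.0845, 0.1453]
eef_rot: [0.753, 0.658, -0.0, -0.0]
ft_force: [-0.6, 0.4, 0.3]
width: 0.0007
grip_force: 0.0
```

```bash
python3 -c "
from h import *;loc()"
```

```text
t 17.62 local mm x,y,tip z [-17.4  33.8 154.3] toolx yaw-err -0.0001 tilt [-0.001  0.   ] F [-0.6   0.37  0.32] T [-0.05 -0.08  0.01] w 0.0007413271159570149 q [ 0.39  0.33 -0.75  1.69  0.24  1.22 -0.54]
```

Call:
{"op": "step_arm", "data": {"deltas": [[[0,0,0,0.003,0.005,0,0],[0,0,0,0.005,0.011,0,0],[0,0,0,0.005,0.018,0.001,0],[0,0,0,0.004,0.025,0.001,0],[0,0,0,0.002,0.032,0.002,0],[0,0,0,-0.003,0.0385,0.002,0],[0,0,0,-0.009,0.044,0.003,0],[0,0,0,-0.017,0.048,0.003,0],[0,0,0,-0.021,0.05,0.003,0],[0,0,0,-0.025,0.0525,0.004,0]]]}}

```text
time: 18.88
ee_pos: [0.6051, 0.0518, 0.1418]
eef_rot: [0.753, 0.657, 0.0, 0.0]
ft_force: [-0.3, 2.3, 0.6]
width: 0.0006
grip_force: 0.7
```

Run:
```python
from h import *
from bench import cams
loc()
c=cams.camera('scene');cv2.imwrite('pics/s5.png',cv2.resize(c['img'][150:300,220:420,::-1],None,fx=4,fy=4,interpolation=cv2.INTER_CUBIC))
```

```text
t 18.88 local mm x,y,tip z [ 35.6   8.  150.8] toolx yaw-err -0.0009 tilt [0.001 0.   ] F [-0.25  2.26  0.56] T [ 0.39 -0.02 -0.05] w 0.0005819283062312712 q [ 0.39  0.43 -0.71  1.57  0.29  1.24 -0.5 ]
```

View pics/s5.png

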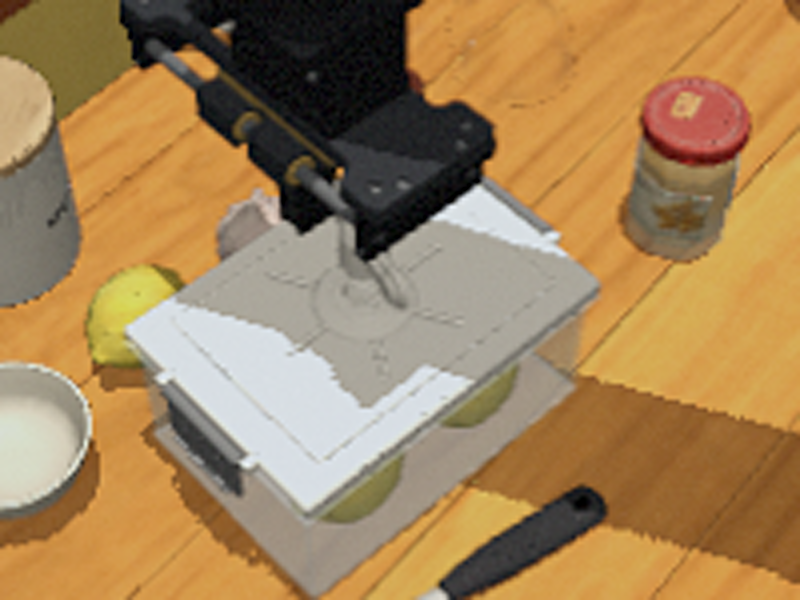

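The wing turns cleanly under the finger. The left clip hangs shut at (205,445), and the force is only about 2 N. I'll keep going round the circle.

Call:
{"op": "step_arm", "data": {"deltas": [[[0,0,0,-0.005,0.0015,0,0],[0,0,0,-0.0105,0.0025,0.0005,0],[0,0,0,-0.0165,0.002,0.001,0],[0,0,0,-0.023,0,0.001,0],[0,0,0,-0.029,-0.004,0.0015,0],[0,0,0,-0.0345,-0.0095,0.002,0],[0,0,0,-0.0385,-0.016,0.002,0],[0,0,0,-0.042,-0.0205,0.0025,0],[0,0,0,-0.0445,-0.026,0.003,0],[0,0,0,-0.0455,-0.0325,0.003,0],[0,0,0,-0.0455,-0.0395,0.0035,0],[0,0,0,-0.0435,-0.0465,0.004,0],[0,0,0,-0.0395,-0.0535,0.004,0],[0,0,0,-0.034,-0.0595,0.0045,0],[0,0,0,-0.027,-0.064,0.005,0],[0,0,0,-0.0205,-0.067,0.0055,0],[0,0,0,-0.017,-0.0695,0.006,0],[0,0,0,-0.0125,-0.0715,0.006,0],[0,0,0,-0.0075,-0.0725,0.0065,0],[0,0,0,-0.0015,-0.0725,0.007,0]]]}}

```text
time: 21.42
ee_pos: [0.5328, 0.0605, 0.1346]
eef_rot: [0.754, 0.657, -0.0, -0.0]
ft_force: [0.1, -1.1, 0.3]
width: 0.0003
grip_force: 0.6
```

Run:
```python
from circ import *
loc()
f=1.48-.18*30
print(P(f))
rows(P(f),f-.18*np.arange(1,21))
```

```text
t 21.43 local mm x,y,tip z [-37.2   6.9 143.6] toolx yaw-err -0.0012 tilt [-0. -0.] F [ 0.06 -1.08  0.28] T [-0.34 -0.05 -0.06] w 0.0002937821397032067 q [ 0.46  0.28 -0.76  1.77  0.21  1.18 -0.49]
[-37.3773494    6.24671019 143.518     ]
[0,0,0,0.0063,0.0014,0.0003,0], [0,0,0,0.0126,0.0043,0.0007,0], [0,0,0,0.0184,0.0089,0.0010,0], [0,0,0,0.0232,0.0150,0.0014,0], [0,0,0,0.0268,0.0204,0.0017,0], [0,0,0,0.0296,0.0255,0.0021,0], [0,0,0,0.0314,0.0316,0.0024,0], [0,0,0,0.0319,0.0384,0.0028,0], [0,0,0,0.0307,0.0456,0.0031,0], [0,0,0,0.0277,0.0526,0.0034,0], [0,0,0,0.0229,0.0591,0.0038,0], [0,0,0,0.0165,0.0643,0.0041,0], [0,0,0,0.0088,0.0680,0.0045,0], [0,0,0,0.0049,0.0705,0.0048,0], [0,0,0,0.0009,0.0727,0.0052,0], [0,0,0,-0.0040,0.0743,0.0055,0], [0,0,0,-0.0097,0.0749,0.0058,0], [0,0,0,-0.0159,0.0742,0.0062,0], [0,0,0,-0.0223,0.0720,0.0065,0], [0,0,0,-0.0284,0.0681,0.0069,0],
```

Call:
{"op": "step_arm", "data": {"deltas": [[[0,0,0,0.0065,0.0015,0.0005,0],[0,0,0,0.0125,0.0045,0.0005,0],[0,0,0,0.0185,0.009,0.001,0],[0,0,0,0.023,0.015,0.0015,0],[0,0,0,0.027,0.0205,0.0015,0],[0,0,0,0.0295,0.0255,0.002,0],[0,0,0,0.0315,0.0315,0.0025,0],[0,0,0,0.032,0.0385,0.003,0],[0,0,0,0.0305,0.0455,0.003,0],[0,0,0,0.0275,0.0525,0.0035,0],[0,0,0,0.023,0.059,0.004,0],[0,0,0,0.0165,0.0645,0.004,0],[0,0,0,0.009,0.068,0.0045,0],[0,0,0,0.005,0.0705,0.005,0],[0,0,0,0.001,0.0725,0.005,0],[0,0,0,-0.004,0.0745,0.0055,0],[0,0,0,-0.0095,0.075,0.006,0],[0,0,0,-0.016,0.074,0.006,0],[0,0,0,-0.0225,0.072,0.0065,0],[0,0,0,-0.0285,0.068,0.007,0]]]}}

```text
time: 23.92
ee_pos: [0.5962, 0.0222, 0.1277]
eef_rot: [0.754, 0.657, 0.0, 0.0]
ft_force: [1.2, 1.3, 0.2]
width: 0.0005
grip_force: 0.6
```

Run:
```python
from circ import *
loc()
f=1.48-.18*50
print(P(f),5.15+1.13-f)
rows(P(f),f-.18*np.arange(1,11))
```

```text
t 23.93 local mm x,y,tip z [ 30.8 -22.6 136.7] toolx yaw-err -0.0014 tilt [ 0. -0.] F [1.17 1.27 0.16] T [ 0.27 -0.29  0.08] w 0.0005474623123482086 q [ 0.45  0.42 -0.71  1.62  0.29  1.21 -0.46]
[ 30.74360581 -22.14569176 136.642     ] 13.8
[0,0,0,-0.0053,-0.0055,0.0003,0], [0,0,0,-0.0094,-0.0118,0.0007,0], [0,0,0,-0.0125,-0.0164,0.0010,0], [0,0,0,-0.0148,-0.0221,0.0014,0], [0,0,0,-0.0160,-0.0286,0.0017,0], [0,0,0,-0.0155,-0.0357,0.0021,0], [0,0,0,-0.0134,-0.0428,0.0024,0], [0,0,0,-0.0094,-0.0496,0.0028,0], [0,0,0,-0.0037,-0.0555,0.0031,0], [0,0,0,0.0035,-0.0600,0.0034,0],
```

The screw is at about 13.8. Ten more rows bring it to 15.6, then I back off and rise.

Call:
{"op": "step_arm", "data": {"deltas": [[[0,0,0,-0.0055,-0.0055,0.0005,0],[0,0,0,-0.0095,-0.012,0.0005,0],[0,0,0,-0.0125,-0.0165,0.001,0],[0,0,0,-0.015,-0.022,0.0015,0],[0,0,0,-0.016,-0.0285,0.0015,0],[0,0,0,-0.0155,-0.0355,0.002,0],[0,0,0,-0.0135,-0.043,0.0025,0],[0,0,0,-0.0095,-0.0495,0.003,0],[0,0,0,-0.0035,-0.0555,0.003,0],[0,0,0,0.0035,-0.06,0.0035,0],[0,0,0,0.0035,-0.06,0.0035,0]]]}}

```text
time: 25.3
ee_pos: [0.5369, 0.0355, 0.1241]
eef_rot: [0.753, 0.658, -0.0, -0.0]
ft_force: [0.6, 0.2, -1.5]
width: 0.0008
grip_force: 0.0
```

```bash
python3 -c "
from h import *;loc()"
```

```text
t 25.3 local mm x,y,tip z [-29.7 -17.4 133.1] toolx yaw-err 0.0005 tilt [-0.001  0.   ] F [ 0.57  0.18 -1.5 ] T [-0.05 -0.02  0.02] w 0.0008401512121681383 q [ 0.5   0.3  -0.75  1.77  0.22  1.16 -0.45]
```

Call:
{"op": "step_arm", "data": {"deltas": [[[0,0,0,-0.004,-0.005,0,0],[0,0,0,-0.01,-0.01,0,0],[0,0,0,-0.012,-0.012,-0.02,0],[0,0,0,-0.012,-0.012,-0.06,0],[0,0,0,-0.05,-0.012,-0.11,0],[0,0,0,-0.1,-0.012,-0.13,0],[0,0,0,-0.16,-0.012,-0.13,0],[0,0,0,-0.22,-0.012,-0.13,0],[0,0,0,-0.28,-0.012,-0.13,0],[0,0,0,-0.3,-0.012,-0.13,0],[0,0,0,-0.3,-0.012,-0.13,0]]]}}

```text
time: 26.68
ee_pos: [0.4846, -0.2621, 0.255]
eef_rot: [0.754, 0.657, 0.0, 0.0]
ft_force: [0.6, 1.4, -0.4]
width: 0.0008
grip_force: 0.0
```

Run:
```python
from h import *
from bench import cams
loc();out=[]
for n,(a,b,c,d) in(("top",(165,265,220,360)),("scene",(170,310,235,410))):
    im=cams.camera(n)["img"][:,:,::-1];cv2.imwrite(f"pics/end_{n}.png",im)
    out.append(cv2.resize(im[a:b,c:d],(400,int(400*(b-a)/(d-c))),interpolation=cv2.INTER_CUBIC))
h=max(o.shape[0] for o in out)
cv2.imwrite("pics/end.png",np.hstack([cv2.copyMakeBorder(o,0,h-o.shape[0],0,0,cv2.BORDER_CONSTANT) for o in out]))
```

```text
t 26.68 local mm x,y,tip z [ -41.5 -319.3  264. ] toolx yaw-err -0.0033 tilt [0.001 0.   ] F [ 0.59  1.39 -0.42] T [ 0.03 -0.09 -0.  ] w 0.000846829117718613 q [ 0.9   0.19 -0.56  1.57  0.1   1.41  0.2 ]
```

View pics/end.png

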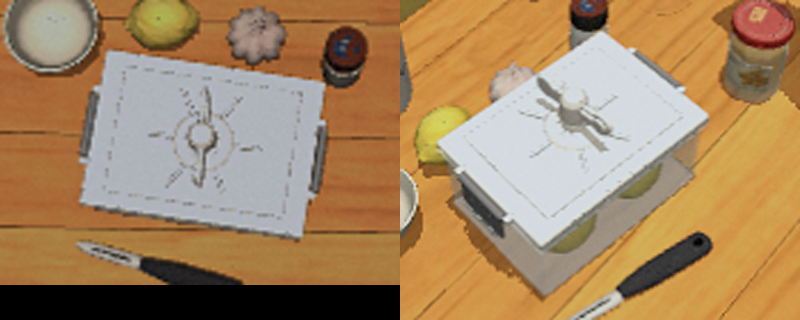

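Both clips are shut and the neighbours are where they were. The wings lie along the tub's x, from (208,90) to (197,186) in the top view. A quick height check will confirm which turn the screw is on.

Run:
```python
from h import *
t=lambda x,y:(220+x/2.857,165+y/2.857)
s=lambda x,y:(235+(x-400)/2.286,170+y/2.286)
a,b=tri(t(208,89),s(540,80)),tri(t(197,186),s(608,130));print(a,b,"hub",tri(t(202,137),s(573,97)))
d=(a[0]-b[0]);print("local angle",np.arctan2(d[1],d[0])-YAW,"len",np.linalg.norm(d))
c=[atz("top",t(*p),.105) for p in((106,50),(327,80),(301,238),(80,203))];print("centre",np.mean(c,0))
```

```text
(array([0.61369044, 0.04336595, 0.13182451]), np.float64(0.00023865673328044736)) (array([0.52515567, 0.05144301, 0.13800227]), np.float64(0.0029993914649237177)) hub (array([0.56830154, 0.04765025, 0.14612218]), np.float64(0.0028664000705483925))
local angle 0.04402147425867403 len 0.08911682566871118
centre [0.56871293 0.04755465 0.105     ]
```

The screw is at about 15.66: wing height is about 137 mm and the angle is 0.04. The tub has not moved. Handing in.

```bash
python3 -c "
from bench import r
print(r.close_job())"
```

```text
the job is handed in; nothing more can be done
None
```

The job is handed in, with no verdict returned: both clips are folded shut, the screw is at about 15.66 rad (spring roughly half squeezed), the tub has not measurably moved, the things round it look undisturbed, and it took about 27 s; while probing for the true fingertip position I pressed on the lid with up to about 60 N.

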